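# Tilt the parts tote to gather its ring cores in one corner and hold it

### The arm

A 6-joint arm with a two-finger parallel gripper is mounted at the origin on the work surface. World frame = base frame: x ahead of the robot, y to its left, z up, the work surface at z = 0. Lengths are in m, angles in degrees, forces in N, time in s.
With the tool pointing down it reaches from about 0.375 to 0.9 m from the base axis. Payload 3.1 kg.
Tool frame: the origin (TCP) lies between the finger pads; the fingertips stand 11 mm ahead of it and the grasp point (between the pads) lies 8 mm behind it; z points along the fingers, y is the line along which they close (so a half turn about z gives the same grasp; the last joint's range is limited). The gripper opens to 87 mm and grips with 3 to 60 N. Pads are 19 mm wide; open, the fingers measure 117 mm over their backs; the gripper's body (75 mm by 190 mm) begins 51 mm behind the grasp point.
Start: joints at [64.83, 30.224, 82.088, -0, 67.689, -10.227], TCP at [0.161, 0.604, 0.203] pointing down, gripper open.
Joint ranges: [-176.69, 176.69], [-43.24, 126.21], [12.49, 139.97], [-82, 262], [0, 151.66], [-163.58, 163.58]. Speed limits (degrees/s): [159.86, 159.86, 180, 180, 180, 180].

### API

Orientations are given as a 3x3 rotation matrix whose columns are the frame's x, y, z axes.
In Python, from rig import bot gives the robot as it stands.
- The arm moves only by the tool apply_moves, never from a script. Its argument "steps" is a list that holds one entry, the list of rows, each a list of 7 numbers: the shift along the tool's x, y, z in cm, then the turn, a rotation vector about the tool's x, y, z in degrees, then the gripper command: -1 is shut, 1 is fully open, values between are in proportion. In form: [[[dx, dy, dz, rx, ry, rz, jaw], ...]]. A call has 1 to 20 rows; each row is the pose to reach, as a shift and turn from the pose commanded when the call began, along the tool's axes at that moment; what a row does not reach only later rows make up. A row lasts 1/8 s, in which the tool goes at most 62.5 mm and 10.7 degrees, less where a joint would pass 70% of its speed; a pose out of reach is approached as far as the arm can. A call with a gripper value outside its range is refused whole. The fingers move at their own pace and stop on an object; the grip force is fixed at half the most. Time passes only in rows, so rows that repeat a pose let the fingers close. It gives the time, the measured TCP pose, the force, the opening and the grip force at its end, in the units of the state.
- bot.read_state(): the state, without advancing time (a new reading comes with each control period).
- bot.capture(name): name is "scene" or "top" or "wrist"; returns the picture (480x640x3 uint8, blue, green, red); there is no depth.
- bot.camera_model(name): a dict with "intrinsics" (3x3 intrinsics, pixels), "R" (3x3) and "t" (3): a world point X has camera coordinates R X + t. Camera axes: x right, y down, z forward; pixel columns grow to the right and rows downward; lengths in m; the calibration is good to about 2 mm. The wrist camera is an equidistant fisheye: a pixel r from the principal point sees the ray r / f radians off the axis. A picture is of the moment at which its call begins: read the wrist's pose just before it. camera_model takes no time and is no camera call; for the wrist camera it gives the pose at the moment of the call.
- bot.hand_in(): hands the job in; it is judged then, once.
The state is a dict: "time_s": time; "joint_positions": joint angles; "qvel": joint speeds; "tau": joint torques, N m; "position": TCP position; "tcp_rot": TCP orientation; "force": force on the tool from outside, world axes, zero at the start; "moment": the same for the moment, N m; "opening": opening from 0.0 (shut) to 1.0 (fully open); "grasp_force": force on a finger pad.
Only numpy, scipy, OpenCV 4.12 (cv2) and the standard library are available. Lean on these libraries where they do the work, as an engineer would, in place of code of your own. Each camera call takes 0.05 s, during which the arm holds its last target. There are 200 camera calls.

### The job

Pick up the parts tote and tilt it until all five loose ring cores have slid together into its cut-off pick corner, without spilling any. Finish while still holding it in the air, tilted by 20 degrees or more down towards that corner, with the pick corner over the bench mat and about 5 to 15 cm above it, so that I can pick the cores out; do not put the tote down or let go, and leave the meter, spool and screwdriver where they lie.

Things in the scene. Friction and masses are not known exactly. Their poses are not given: they have to be found in the camera images.
- tote_mid (a point): Centre, half-way up, of the light-grey plastic parts tote: an open tray 200 mm (own x) by 150 mm (own y) over the rim, 65 mm high, 0.15 to 0.29 kg, on the bench at any yaw. Axes: x length, y width, z up out of its mouth. Floor and walls 3 mm; inside 176 by 126 mm (faces at x = +-88, y = +-63 mm). The corner between +x and +y is cut off: the pick corner.
- pick_corner (a point): Middle of the pick corner's 45-degree wall, at its inner face on the inner floor: 66, 41, -29.5 mm from tote_mid in the tote's axes. That wall is only 36 mm high, has no rim and cuts 46 mm off each side. The cores slide here when the tote is tilted 30 to 40 degrees with its x and y axes dipping equally (friction 0.18 to 0.26). Axes as tote_mid.
- rim_y (a point): Middle of the rim of the tote's -y wall, a long full wall opposite the pick corner: 0, -69, 23.5 mm from tote_mid, half-way through the rim and up its band (9 mm below the top). The rim band, the top 18 mm of the wall, stands 9 mm proud outside; wall and band are 12 mm thick to grip (y = -63 to -75). Axes as tote_mid.
- rim_x (a point): The same on the tote's -x wall, the short full wall opposite the pick corner: -94, 0, 23.5 mm from tote_mid, 12 mm thick to grip (x = -88 to -100). Axes as tote_mid.
- core0_mid (a point): Centre of a loose dark-grey ring core (toroid), 24 mm outside, 14 mm hole, 8 mm thick, about 14 g, lying flat on the tote's floor; z along the ring's axis. All five are alike.
- core1_mid (a point): Centre of the second ring core, same as core0.
- core2_mid (a point): Centre of the third ring core, same as core0.
- core3_mid (a point): Centre of the fourth ring core, same as core0.
- core4_mid (a point): Centre of the fifth ring core, same as core0.
- tote: The same tote again, with its origin at the centre of its underside; axes as tote_mid.
- mat: Plain blue-grey rubber bench mat fixed flat on the bench, 200 mm (its x) by 240 mm (its y), 2 mm thick, with two small studs by its near edge; origin at the centre of its underside. It lies beside the tote, on the left or on the right.
- spool_mid (a point): Bystander: centre of a spool of bright solder wire with black flanges, standing on its end, 58 mm across, 45 mm high.
- meter_mid (a point): Bystander: centre of a handheld multimeter lying on its back, 180 by 86 mm, 40 mm high, long side along its x.
- screwdriver_grip (a point): Bystander: handle of a screwdriver lying flat, 190 mm long along its x, handle 26 mm thick.

How it is judged:
By the outcome, as a careful person would: the job done as asked, in the order asked, and still so for the second after the job is handed in, while the arm keeps its last pose, push and grip.
It also fails if it takes over 48 s, if anything falls off the work surface, if the arm or the gripper's body presses on something with over 40 N, if the wrist force passes 120 N, or if a joint passes its speed limit or range.

## Working session

There is one attempt and no reset: what is moved stays moved. The work goes in short steps, Python scripts to look and compute and a tool call to move; the robot and the scene stay as the last step left them, time stands still between calls to the robot, and variables do not carry over. Pictures are saved under pics/ and viewed, at most 10 in all, crops included, and the job is handed in when it is done.

Besides the shell and the picture viewer there is one more tool, called as a command line: name --argument value ..., lists and objects as JSON in quotes. apply_moves: Moves the arm, as the interface text tells. Its arguments: {"type":"object","properties":{"steps":{"type":"array","items":{"type":"array","items":{"type":"array","items":{"type":"number"}}}}},"required":["steps"]}

```bash
mkdir -p pics; python3 - <<'E'
from rig import bot
import cv2,numpy as np
a=bot.capture("scene");b=bot.capture("top")
cv2.imwrite("pics/s.png",a);cv2.imwrite("pics/t.png",b)
for n in("scene","top"):
    m=bot.camera_model(n);print(n,np.round(m["intrinsics"],1).tolist(),np.round(m["R"],3).tolist(),np.round(m["t"],3).tolist(), np.round(-np.array(m["R"]).T@m["t"],3))
print(bot.read_state())
E
```

```text
scene [[516.9, 0.0, 319.6], [0.0, 516.9, 244.0], [0.0, 0.0, 1.0]] [[0.716, 0.698, 0.007], [0.428, -0.431, -0.794], [-0.552, 0.571, -0.608]] [-0.458, -0.216, 1.881] [ 1.458 -0.847  0.975]
top [[476.5, 0.0, 315.0], [0.0, 476.5, 237.4], [0.0, 0.0, 1.0]] [[-0.029, -0.999, -0.017], [-0.987, 0.032, -0.159], [0.159, 0.012, -0.987]] [0.042, 0.615, 1.113] [0.431 0.009 1.197]
{'time_s': 0.1, 'joint_positions': array([ 6.48292096e+01,  3.02736614e+01,  8.21503747e+01, -8.97144671e-06,
        6.76892493e+01, -1.02282673e+01]), 'qvel': array([ 0.07027851, -0.06063556, -0.21794156,  0.06853069,  0.02075927,
        0.07183513]), 'tau': array([-3.74565043e-04, -4.40985310e+01, -1.77150875e+01,  6.34739385e-02,
        5.34393196e-02, -5.22550135e-05]), 'position': array([0.16083193, 0.60321913, 0.20246191]), 'tcp_rot': array([[-9.66184845e-01,  2.57849060e-01, -8.40807538e-04],
       [ 2.57850192e-01,  9.66183252e-01, -1.78951458e-03],
       [ 3.50949508e-04, -1.94580425e-03, -9.99998045e-01]]), 'force': array([ 0.10501667, -0.8475878 , -0.86297283]), 'moment': array([ 0.03906558, -0.00056393, -0.01968763]), 'grasp_force': 0.0, 'opening': 0.9988298113310149}
```

View pics/s.png

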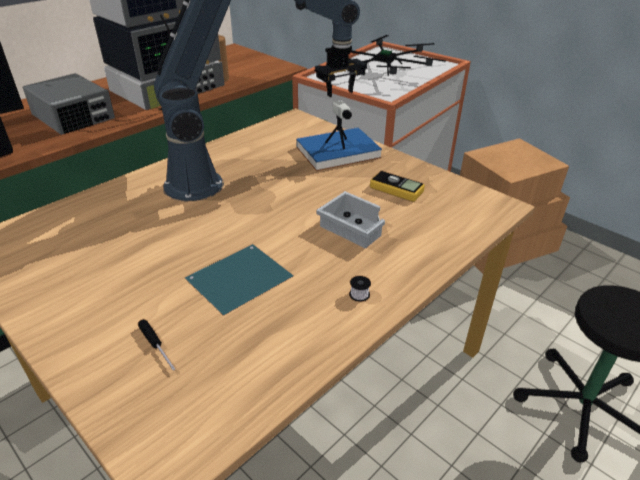

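View pics/t.png

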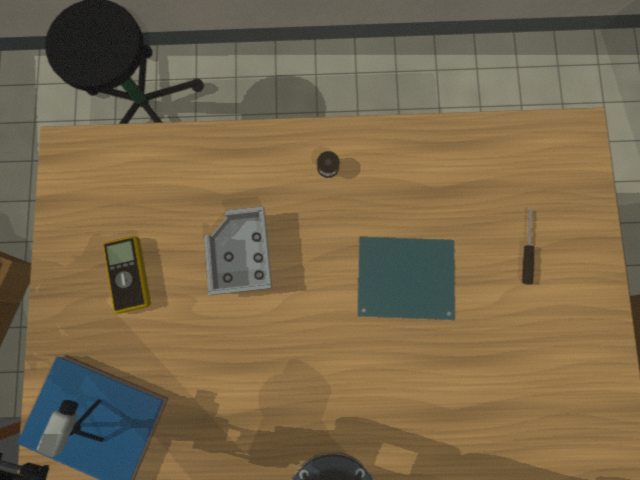

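The scene view shows the tote at about (352,217), the mat at (240,277), the spool at (360,288), the meter at (398,186) and the screwdriver at (155,345). In the top view the tote is at (238,252) with its pick corner at upper left (215,222), five cores inside, and the mat spans (358–455, 237–320). So tote x runs along world +x and tote y along world +y.

```bash
cat > h.py <<'E'
from rig import bot
import cv2,numpy as np
def ray(n,uv,m=None):
    m=m or bot.camera_model(n);R=np.array(m["R"]);t=np.array(m["t"]);K=np.array(m["intrinsics"])
    uv=np.atleast_2d(uv).astype(float);d=np.c_[(uv-K[[0,1],[2,2]])/K[[0,1],[0,1]],np.ones(len(uv))]
    if n=="wrist":
        q=d[:,:2];r=np.linalg.norm(q,axis=1,keepdims=True);d=np.c_[np.sin(r)*q/r,np.cos(r)]
    return -R.T@t,d@R
def plane(n,uv,z,m=None):
    c,d=ray(n,uv,m);return c+d*((z-c[2])/d[:,2])[:,None]
def tri(c1,d1,c2,d2):
    A=np.c_[d1,-d2];s=np.linalg.lstsq(A,c2-c1,rcond=None)[0];p,q=c1+s[0]*d1,c2+s[1]*d2
    return (p+q)/2,np.linalg.norm(p-q)
def big(mask):
    cs=cv2.findContours(mask,cv2.RETR_EXTERNAL,cv2.CHAIN_APPROX_NONE)[0];return max(cs,key=cv2.contourArea)
E
python3 - <<'E'
from h import *
out=[]
for n,f,(x0,y0,x1,y1) in(("scene","s",(305,180,395,255)),("top","t",(190,195,285,305))):
    im=cv2.imread(f"pics/{f}.png");h=cv2.cvtColor(im,cv2.COLOR_BGR2HSV)
    m=np.zeros((480,640),np.uint8);m[y0:y1,x0:x1]=((h[...,1]<70)&(h[...,2]>60))[y0:y1,x0:x1]*255
    m=cv2.morphologyEx(m,cv2.MORPH_CLOSE,np.ones((3,3)))
    c=big(m);p=cv2.approxPolyDP(cv2.convexHull(c),2.0,True)[:,0]
    print(n,cv2.contourArea(c),p.tolist(),np.round(plane(n,p,.065),3).tolist())
    if n=="top":
        r=cv2.minAreaRect(plane(n,c[:,0],.065)[:,:2].astype(np.float32)*1000);print(r,cv2.boxPoints(r).round().tolist())
    k=im.copy();cv2.drawContours(k,[c],-1,(0,0,255),1)
    out.append(cv2.resize(k[y0:y1,x0:x1],(390,480),interpolation=cv2.INTER_NEAREST))
    if n=="top":
        s=(cv2.inRange(h,(80,60,30),(110,255,255)));s[:, :330]=0;s[:200]=0;s[340:]=0
        r=cv2.minAreaRect(plane(n,big(s)[:,0],.002)[:,:2].astype(np.float32)*1000);print("mat",r,cv2.boxPoints(r).round().tolist())
cv2.imwrite("pics/c.png",np.hstack(out))
E
```

```text
scene 2393.0 [[316, 210], [345, 191], [378, 205], [384, 224], [381, 234], [363, 247], [320, 226]] [[0.5, 0.127, 0.065], [0.489, 0.277, 0.065], [0.621, 0.288, 0.065], [0.701, 0.218, 0.065], [0.728, 0.171, 0.065], [0.731, 0.086, 0.065], [0.57, 0.073, 0.065]]
top 4649.5 [[263, 207], [271, 287], [208, 294], [204, 236], [226, 210]] [[0.693, 0.147, 0.065], [0.498, 0.13, 0.065], [0.486, 0.28, 0.065], [0.626, 0.291, 0.065], [0.688, 0.237, 0.065]]
((589.8497314453125, 212.97543334960938), (201.1138153076172, 151.37733459472656), 4.488118648529053) [[484.0, 281.0], [496.0, 130.0], [696.0, 145.0], [684.0, 296.0]]
mat ((516.0309448242188, -201.07626342773438), (234.2718048095703, 194.34646606445312), 85.95953369140625) [[411.0, -311.0], [605.0, -325.0], [621.0, -91.0], [427.0, -77.0]]
```

View pics/c.png

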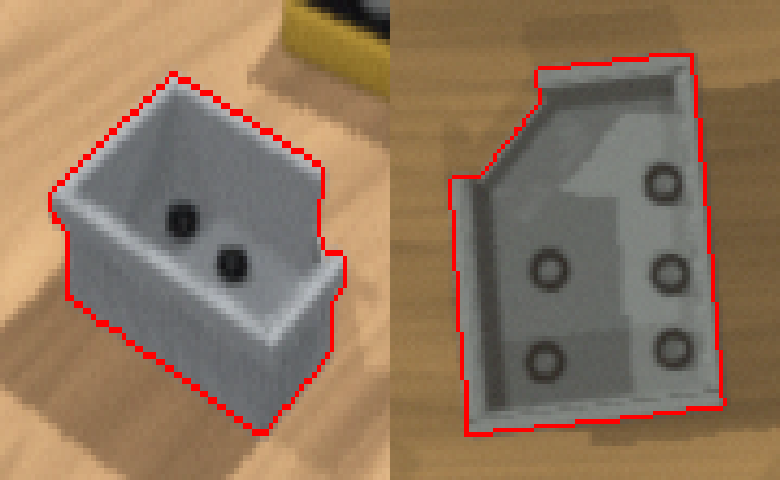

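The contours fit well: rim 201 x 151 mm at the 65 mm plane, yaw 4.5°. A tripod stands near the start pose, so I'll check its height, check the rim height by triangulation, and work out the approach.

```bash
cat >> h.py <<'E'
from scipy.spatial.transform import Rotation as Ro
def delta(P,R):
    s=bot.read_state();C=np.array(s["tcp_rot"]);p=np.array(s["position"])
    print("shift cm",np.round(C.T@(np.array(P)-p)*100,1),"rotvec",np.round(Ro.from_matrix(C.T@R).as_rotvec(degrees=True),1))
E
python3 - <<'E'
from h import *
for a,b in(((316,210),(271,287)),((345,191),(208,294)),((340,107),(66,408)),((345,122),(45,445))):
    c1,d1=ray("scene",a);c2,d2=ray("top",b);p,e=tri(c1,d1[0],c2,d2[0]);print(np.round(p,3),round(e,3))
y=np.deg2rad(4.5);X=np.array([np.cos(y),np.sin(y),0]);Y=np.array([-X[1],X[0],0]);Z=np.array([0,0,1.])
R=np.c_[X,-Y,-Z]
p=np.array([.590,.213,0])-.069*Y; print(p)
delta([p[0],p[1],.20],R)
E
```

```text
[0.498 0.13  0.062] 0.001
[0.486 0.28  0.062] 0.001
[0.257 0.512 0.225] 0.021
[0.164 0.633 0.095] 0.002
[0.59541368 0.1442127  0.        ]
shift cm [-53.8 -33.1   0.3] rotvec [-1.000e-01  2.000e-01  1.606e+02]
```

apply_moves --steps '[[[0,0,-5,0,0,0,1],[0,0,-10,0,0,0,1],[0,0,-15,0,0,0,1],[0,0,-20,0,0,10,1],[-3.6,-2.2,-20,0,0,20,1],[-7.2,-4.4,-20,0,0,30,1],[-10.8,-6.6,-20,0,0,40,1],[-14.4,-8.8,-20,0,0,50,1],[-18,-11,-20,0,0,60,1],[-21.6,-13.2,-20,0,0,70,1],[-25.2,-15.4,-20,0,0,80,1],[-28.8,-17.6,-20,0,0,90,1],[-32.4,-19.8,-20,0,0,100,1],[-36,-22,-20,0,0,110,1],[-39.6,-24.2,-19,0,0,120,1],[-43.2,-26.4,-17,0,0,130,1],[-46.8,-28.6,-14,0,0,140,1],[-50.4,-30.8,-10,0,0,150,1],[-53.8,-33.1,-6,0,0,160.6,1],[-53.8,-33.1,-3,0,0,160.6,1]]]'

```text
time_s: 2.6
position: [0.5967, 0.1425, 0.2306]
tcp_rot: [[0.997, 0.073, -0.002], [0.073, -0.997, -0.001], [-0.002, 0.001, -1.0]]
force: [-0.9, 1.3, 0.0]
opening: 0.999
grasp_force: 0.0
```

```bash
python3 - <<'E'
from h import *
s=bot.read_state();print(s["position"],s["tcp_rot"].round(3).tolist(),s["joint_positions"].round(1),s["time_s"])
m=bot.camera_model("wrist");a=bot.capture("wrist");cv2.imwrite("pics/w.png",a)
print(np.round(-np.array(m["R"]).T@m["t"],3),np.round(m["R"],3).tolist(),np.array(m["intrinsics"]).round(1).tolist())
E
```

```text
[0.59669267 0.14250036 0.23058162] [[0.997, 0.073, -0.002], [0.073, -0.997, -0.001], [-0.002, 0.001, -1.0]] [ 3.  27.7 82.  -0.  70.4 88.9] 2.6
[0.675 0.148 0.413] [[0.073, -0.997, 0.001], [-0.954, -0.07, 0.29], [-0.289, -0.022, -0.957]] [[371.6, 0.0, 319.5], [0.0, 371.6, 242.4], [0.0, 0.0, 1.0]]
```

View pics/w.png

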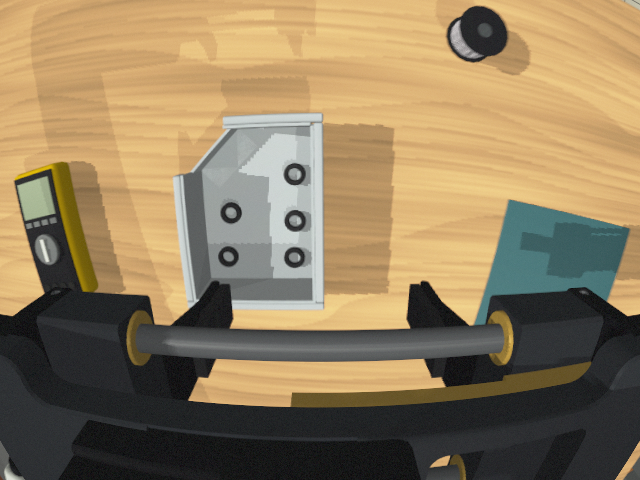

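The wrist view shows the tote at (175–325, 113–308). Its -y rim runs from (322,115) to (323,308) and lies between the open fingers at (220,300) and (420,300). I'll cast that edge onto the rim plane and refine the grasp.

```bash
python3 - <<'E'
from h import *
m=bot.camera_model("wrist");im=cv2.imread("pics/w.png");h=cv2.cvtColor(im,cv2.COLOR_BGR2HSV)
k=((h[...,1]<60)&(h[...,2]>110)).astype(np.uint8)*255;k[:,:165]=0;k[:,345:]=0;k[:100]=0;k[285:]=0
k=cv2.morphologyEx(k,cv2.MORPH_OPEN,np.ones((3,3)))
E=np.array([[np.where(k[r]>0)[0].max()+.5,r] for r in range(120,280,4)])
P=plane("wrist",E,.065,m);v=cv2.fitLine(P[:,:2].astype(np.float32),cv2.DIST_HUBER,0,1e-4,1e-4).ravel()
d=v[:2]*np.sign(v[0]);yaw=np.degrees(np.arctan2(d[1],d[0]));n=np.array([-d[1],d[0]])
print("yaw",yaw,"pt",v[2:],"edge px",E[[0,20,-1]])
e=np.array([.590,.213]);print("centre->edge",(v[2:]-e)@n)
# same edge seen in top: lateral tri height check: corner +x,-y
c1,d1=ray("wrist",(323,114),m);c2,d2=ray("top",(263,207));print(tri(c1,d1[0],c2,d2[0]))
X=np.array([*d,0]);Y=np.array([*n,0]);R=np.c_[X,-Y,[0,0,-1.]]
q=v[2:]+.006*n; q=q+d*((e-q)@d);print("grasp",q);delta([*q,.048],R)
E
```

```text
yaw 4.771917 pt [0.60419726 0.13996904] edge px [[322.5 120. ]
 [323.5 200. ]
 [323.5 276. ]]
centre->edge -0.07395888258072986
(array([0.68740385, 0.14562748, 0.08556293]), np.float64(0.0028546984178824957))
grasp [0.59565346 0.14527667]
shift cm [ 0.5 -0.2 17.8] rotvec [-0.   0.6 -0.5]
```

apply_moves --steps '[[[0.2,-0.1,4,0,0,-0.5,1],[0.5,-0.2,8,0,0.6,-0.5,1],[0.5,-0.2,11,0,0.6,-0.5,1],[0.5,-0.2,13,0,0.6,-0.5,1],[0.5,-0.2,15,0,0.6,-0.5,1],[0.5,-0.2,16.5,0,0.6,-0.5,1],[0.5,-0.2,17.6,0,0.6,-0.5,1],[0.5,-0.2,17.6,0,0.6,-0.5,1],[0.5,-0.2,17.6,0,0.6,-0.5,1]]]'

```text
time_s: 3.78
position: [0.601, 0.1478, 0.058]
tcp_rot: [[0.996, 0.087, 0.012], [0.086, -0.996, 0.001], [0.012, 0.0, -1.0]]
force: [-0.2, 0.1, 0.3]
opening: 0.997
grasp_force: 0.0
```

```bash
python3 - <<'E'
from h import *
a=bot.capture("scene");s=bot.read_state();print(s["position"],s["tcp_rot"].round(3).tolist(),s["force"])
y=np.deg2rad(4.7);X=np.array([np.cos(y),np.sin(y),0]);Y=np.array([-X[1],X[0],0]);delta([.5957,.1453,.048],np.c_[X,-Y,[0,0,-1.]])
w=bot.capture("wrist");cv2.imwrite("pics/g.png",np.hstack([cv2.resize(a[140:290,280:440],(400,375)),cv2.resize(w,(400,375))]))
E
```

```text
[0.60104988 0.14776157 0.05809987] [[0.996, 0.086, 0.012], [0.086, -0.996, 0.001], [0.012, 0.0, -1.0]] [-0.70545488 -0.08263415  0.81451881]
shift cm [-0.6  0.2  1. ] rotvec [ 0.  -0.7  0.3]
```

View pics/g.png

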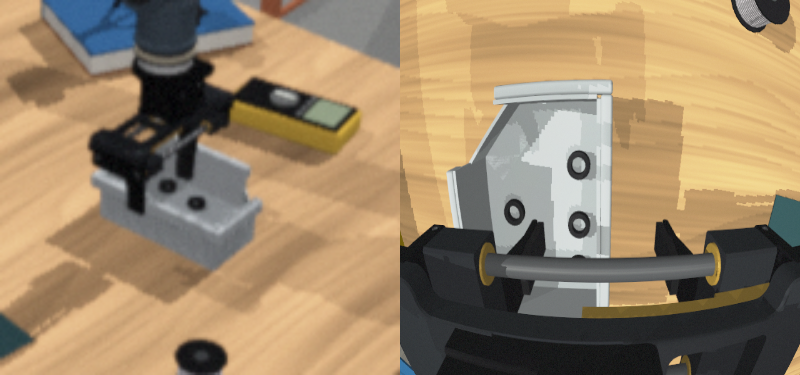

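The fingers straddle the -y wall, with the rim at column 605 between fingers at 530 and 672 in the wrist half. I'll make the last correction and close.

apply_moves --steps '[[[-0.3,0.1,0.5,0,-0.7,0.3,1],[-0.6,0.2,1.0,0,-0.7,0.3,1],[-0.6,0.2,1.0,0,-0.7,0.3,1],[-0.6,0.2,1.0,0,-0.7,0.3,0],[-0.6,0.2,1.0,0,-0.7,0.3,-0.5],[-0.6,0.2,1.0,0,-0.7,0.3,-1],[-0.6,0.2,1.0,0,-0.7,0.3,-1],[-0.6,0.2,1.0,0,-0.7,0.3,-1],[-0.6,0.2,1.0,0,-0.7,0.3,-1],[-0.6,0.2,1.0,0,-0.7,0.3,-1],[-0.6,0.2,1.0,0,-0.7,0.3,-1],[-0.6,0.2,1.0,0,-0.7,0.3,-1]]]'

```text
time_s: 5.38
position: [0.5947, 0.1452, 0.0473]
tcp_rot: [[0.997, 0.081, -0.002], [0.081, -0.997, -0.0], [-0.002, 0.0, -1.0]]
force: [-0.1, -0.0, 0.0]
opening: 0.064
grasp_force: 0.0
```

```bash
python3 - <<'E'
from h import *
a=bot.capture("scene");s=bot.read_state();print(s["opening"],s["grasp_force"],s["force"])
w=bot.capture("wrist");cv2.imwrite("pics/g2.png",np.hstack([cv2.resize(a[160:260,300:410],(400,375)),cv2.resize(w,(400,375))]))
s=bot.read_state();print(s["opening"],s["grasp_force"])
E
```

```text
0.0400060630006639 0.0 [0.11279809 0.84400199 0.45286272]
0.021100099244577706 0.0
```

View pics/g2.png

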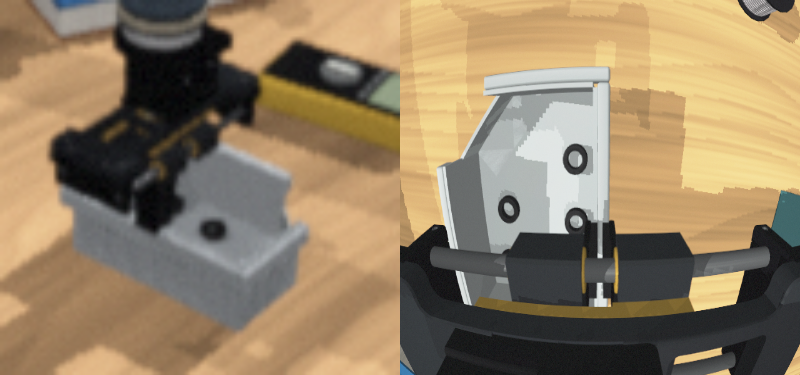

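The rim (columns 596–610 in the wrist half) sits between the fingers, which are still closing. I'll give them more time.

apply_moves --steps '[[[0,0,0,0,0,0,-1],[0,0,0,0,0,0,-1],[0,0,0,0,0,0,-1],[0,0,0,0,0,0,-1]]]'

```text
time_s: 5.98
position: [0.5947, 0.1452, 0.0473]
tcp_rot: [[0.997, 0.081, -0.002], [0.081, -0.997, -0.0], [-0.002, 0.0, -1.0]]
force: [-0.6, 0.7, 0.2]
opening: 0.007
grasp_force: 0.0
```

```bash
python3 - <<'E'
from h import *
s=bot.read_state();print(s["opening"],s["grasp_force"],s["position"])
w=bot.capture("wrist");t=bot.capture("top");a=bot.capture("scene")
cv2.imwrite("pics/g3.png",np.vstack([np.hstack([cv2.resize(w[190:390,200:440],(360,300)),cv2.resize(t[190:310,190:300],(275,300))]),np.hstack([cv2.resize(a[160:250,310:400],(300,300),interpolation=cv2.INTER_CUBIC),np.zeros((300,335,3),np.uint8)])]))
E
```

```text
0.006580211333966132 0.0 [0.59471786 0.14517512 0.04727678]
```

View pics/g3.png

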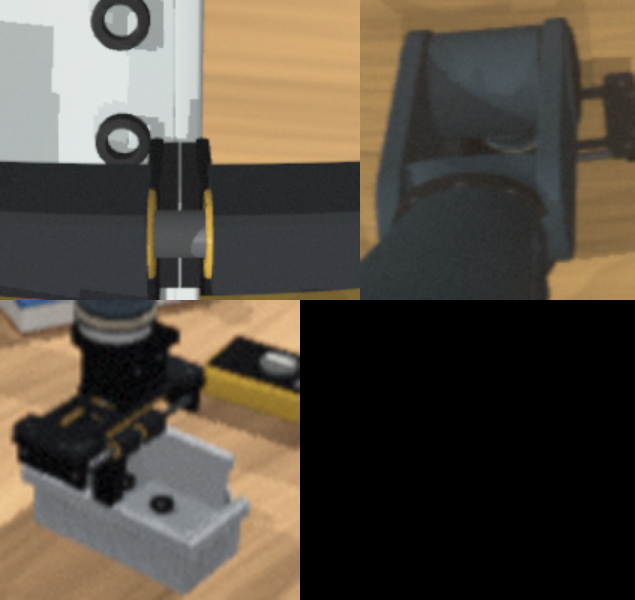

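Opening is 0.007 with zero grip force, so the fingers shut without holding the rim. In the picture they look closed in front of or above it. I'll compare where the fingertips should appear with what the views show.

```bash
python3 - <<'E'
from h import *
def proj(n,X):
    m=bot.camera_model(n);K=np.array(m["intrinsics"]);c=np.array(m["R"])@X+m["t"]
    if n=="wrist":
        r=np.linalg.norm(c[:2]);th=np.arctan2(r,c[2]);return np.round(K[[0,1],[2,2]]+K[0,0]*th*c[:2]/r,1)
    return np.round((K@c)[:2]/c[2],1)
s=bot.read_state();p=np.array(s["position"]);R=np.array(s["tcp_rot"])
for nm,X in(("tip",p+.011*R[:,2]),("grasp",p-.008*R[:,2]),("back50",p-.058*R[:,2])):print(nm,X.round(3),proj("scene",X),proj("wrist",X))
y=np.deg2rad(4.7);u=np.array([np.cos(y),np.sin(y),0]);v=np.array([-u[1],u[0],0])
c=np.array([.590,.213,0])
for a,b,z in((-.1,-.075,.065),(.1,-.075,.065),(0.,-.075,.065),(0,-.063,.065),(.05,-.075,.065),(.05,-.063,.065),(-.1,.075,.065),(.1,-.066,0),(-.091,-.066,0)):
    X=c+a*u+b*v+[0,0,z];print(a,b,z,proj("scene",X),proj("wrist",X))
a=bot.capture("scene");h=cv2.cvtColor(a,cv2.COLOR_BGR2HSV);m=np.zeros((480,640),np.uint8);m[180:255,305:395]=((h[...,1]<70)&(h[...,2]>60))[180:255,305:395]*255
print(cv2.approxPolyDP(cv2.convexHull(big(m)),2,True)[:,0].tolist())
E
```

```text
tip [0.595 0.145 0.036] [341.7 227.2] [318.3 276.6]
grasp [0.595 0.145 0.055] [341.9 222.2] [318.3 290.5]
back50 [0.595 0.145 0.105] [342.5 208.7] [317.9 342.5]
-0.1 -0.075 0.065 [315.9 209.1] [329.8 439.2]
0.1 -0.075 0.065 [367.4 233.1] [334.2  83.1]
0.0 -0.075 0.065 [340.8 220.7] [332.6 297.1]
0 -0.063 0.065 [343.2 219. ] [308.  297.1]
0.05 -0.075 0.065 [353.9 226.8] [333.7 195.1]
0.05 -0.063 0.065 [356.3 225.1] [306.9 195.1]
-0.1 0.075 0.065 [344.6 190.2] [111.8 419.5]
0.1 -0.066 0 [367.8 248.9] [315.1  97.1]
-0.091 -0.066 0 [319.8 225.6] [316.  368.6]
[[316, 210], [360, 197], [379, 206], [384, 224], [380, 236], [363, 247], [320, 226]]
```

```bash
python3 - <<'E'
from h import *
m=bot.camera_model("scene");K=np.array(m["intrinsics"])
def pr(X):
    c=np.array(m["R"])@X+m["t"];return np.round((K@c)[:2]/c[2],1)
p=np.array([.601,.1478,.058]);yt=np.array([.087,-.996,0])
for sgn in(1,-1):
    for z in(.047,.057,.067,.077):print(sgn,z,pr(p*[1,1,0]+sgn*.051*yt+[0,0,z]))
t=cv2.imread("pics/g.png")[:, :400];g=t.max(axis=2)
for c in(128,135,142,178,186,194):print(c,round(280+c*.4,1),[(140+r*.4).__round__(1) for r in range(150,235,4) if g[r,c]<60])
E
```

```text
1 0.047 [333.8 232.3]
1 0.057 [333.8 229.6]
1 0.067 [333.9 227. ]
1 0.077 [334.  224.3]
-1 0.047 [353.6 217.7]
-1 0.057 [353.8 215.1]
-1 0.067 [353.9 212.5]
-1 0.077 [354.1 209.8]
128 331.2 [200.0, 201.6, 203.2, 204.8, 206.4, 208.0, 209.6, 211.2, 212.8, 214.4, 216.0, 217.6, 219.2, 220.8, 222.4]
135 334.0 [200.0, 201.6, 203.2, 204.8, 206.4, 208.0, 209.6, 211.2, 212.8, 214.4, 216.0, 217.6, 219.2, 220.8, 222.4, 224.0]
142 336.8 [200.0, 201.6, 203.2, 204.8, 206.4, 208.0, 209.6, 211.2, 212.8, 214.4, 216.0, 217.6, 219.2, 220.8, 222.4, 224.0]
178 351.2 [200.0, 201.6, 203.2, 204.8, 206.4, 208.0, 209.6]
186 354.4 [200.0, 201.6, 203.2, 204.8, 206.4, 208.0, 209.6, 211.2]
194 357.6 [200.0, 201.6, 219.2, 220.8, 222.4]
```

Both fingertips appear about 28 mm higher than the stated geometry puts them, at z ≈ 0.075 with the TCP at 0.058. So the fingers shut just above the rim. I'll open, go down about 2.6 cm more, and close again.

apply_moves --steps '[[[0,0,0,0,0,0,1],[0,0,0,0,0,0,1],[0,0,0,0,0,0,1],[0,0,0,0,0,0,1],[0,0,0,0,0,0,1],[0,0,0,0,0,0,1],[0,0,0.5,0,0,0,1],[0,0,1.0,0,0,0,1],[0,0,1.5,0,0,0,1],[0,0,2.0,0,0,0,1],[0,0,2.3,0,0,0,1],[0,0,2.6,0,0,0,1],[0,0,2.6,0,0,0,1]]]'

```text
time_s: 7.8
position: [0.5945, 0.1452, 0.021]
tcp_rot: [[0.997, 0.081, -0.002], [0.081, -0.997, -0.0], [-0.002, 0.0, -1.0]]
force: [-0.3, -0.3, 0.1]
opening: 0.999
grasp_force: 0.0
```

```bash
python3 - <<'E'
from h import *
s=bot.read_state();print(s["position"],s["opening"],s["force"])
w=bot.capture("wrist");a=bot.capture("scene")
cv2.imwrite("pics/g4.png",np.hstack([cv2.resize(a[170:250,310:400],(380,338),interpolation=cv2.INTER_CUBIC),cv2.resize(w[60:440,100:540],(400,338))]))
E
```

```text
[0.59451114 0.14519061 0.02104313] 0.9990139289717036 [-0.2753253  -0.29246147  0.11651227]
```

View pics/g4.png

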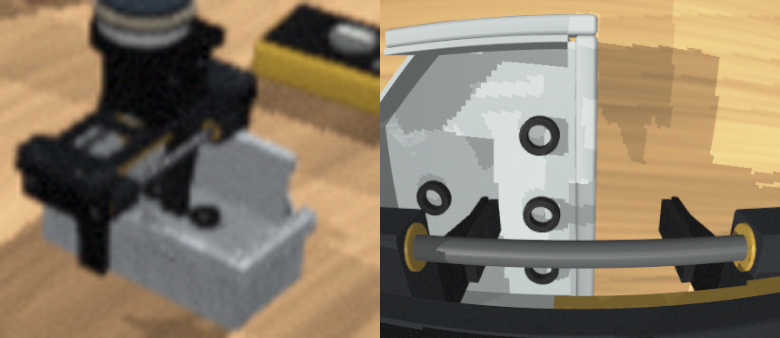

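The outer fingertip now shows at about (332,234), which is z ≈ 0.04, just below the rim band. The grasp height is right, so I'll close.

apply_moves --steps '[[[0,0,0,0,0,0,0],[0,0,0,0,0,0,-0.5],[0,0,0,0,0,0,-1],[0,0,0,0,0,0,-1],[0,0,0,0,0,0,-1],[0,0,0,0,0,0,-1],[0,0,0,0,0,0,-1],[0,0,0,0,0,0,-1],[0,0,0,0,0,0,-1],[0,0,0,0,0,0,-1],[0,0,0,0,0,0,-1],[0,0,0,0,0,0,-1]]]'

```text
time_s: 9.4
position: [0.5947, 0.1451, 0.0213]
tcp_rot: [[0.997, 0.081, -0.002], [0.081, -0.997, -0.0], [-0.002, 0.0, -1.0]]
force: [-0.4, -1.6, 0.3]
opening: 0.134
grasp_force: 30.0
```

It's held: 11.7 mm opening at 30 N. I'll lift gently.

apply_moves --steps '[[[0,0,-0.5,0,0,0,-1],[0,0,-1.2,0,0,0,-1],[0,0,-2.2,0,0,0,-1],[0,0,-3.5,0,0,0,-1],[0,0,-5,0,0,0,-1],[0,0,-7,0,0,0,-1],[0,0,-9,0,0,0,-1],[0,0,-11,0,0,0,-1],[0,0,-13,0,0,0,-1],[0,0,-14.5,0,0,0,-1],[0,0,-15.5,0,0,0,-1],[0,0,-16,0,0,0,-1],[0,0,-16,0,0,0,-1]]]'

```text
time_s: 11.02
position: [0.5948, 0.1452, 0.1812]
tcp_rot: [[0.997, 0.081, -0.002], [0.081, -0.997, -0.0], [-0.002, 0.0, -1.0]]
force: [-0.1, 0.2, -2.9]
opening: 0.139
grasp_force: 30.1
```

```bash
python3 - <<'E'
from h import *
s=bot.read_state();print(s["position"],s["opening"],s["grasp_force"],s["force"],s["moment"],s["joint_positions"].round(1))
w=bot.capture("wrist");a=bot.capture("scene");cv2.imwrite("pics/l_s.png",a);cv2.imwrite("pics/l_w.png",w)
C=s["tcp_rot"]; D=np.diag([1,-1,-1.])   # tool axes in tote axes
cr=np.array([.066,.110,-.0183])
for tilt in(0,36):
  for phi in(157,):
    f=np.deg2rad(phi);t=np.deg2rad(tilt)
    T=Ro.from_euler("z",phi-45,degrees=True).as_matrix()@Ro.from_rotvec(t*np.array([-1,1,0])/2**.5).as_matrix()
    P=np.array([.505,-.20,.105])-T@cr
    if tilt==0:P[2]=s["position"][2]
    print(tilt,phi,P.round(3),T[2].round(3));delta(P,T@D)
h=cv2.cvtColor(w,cv2.COLOR_BGR2HSV);k=((h[...,1]<60)&(h[...,2]>110)).astype(np.uint8);
print([(r,np.where(k[r,200:400])[0].max()+200) for r in(100,150,200,240)])
E
```

```text
[0.59484586 0.14521316 0.18123918] 0.13942038291767858 30.074776445981115 [-0.07694491  0.20721858 -2.90706316] [-0.32442665  0.08560599  0.01111327] [ 3.3 30.7 85.2 -0.  64.2 88.6]
0 157 [ 0.632 -0.22   0.181] [0. 0. 1.]
shift cm [ 0.8 36.7 -0.1] rotvec [-2.000e-01  1.000e-01 -1.073e+02]
36 157 [ 0.6   -0.206  0.193] [-0.416 -0.416  0.809]
shift cm [-2.3 35.1 -1.2] rotvec [ -41.4    6.4 -103.3]
[(100, np.int64(332)), (150, np.int64(335)), (200, np.int64(334)), (240, np.int64(334))]
```

Held level with weight 2.9 N. Next I'll carry it over the mat while yawing the pick corner towards the base.

apply_moves --steps '[[[0,0.5,0,0,0,-1,-1],[0,1.4,0,0,0,-4,-1],[0.1,2.8,-0.1,0,0,-8,-1],[0.1,4.6,-0.3,0,0,-13,-1],[0.2,6.7,-0.5,0,0,-19,-1],[0.2,8.9,-0.7,0,0,-26,-1],[0.3,11.2,-0.9,0,0,-33,-1],[0.3,13.5,-1,0,0,-40,-1],[0.4,15.9,-1,0,0,-47,-1],[0.4,18.3,-1,0,0,-54,-1],[0.5,20.7,-1,0,0,-61,-1],[0.5,23.1,-1,0,0,-68,-1],[0.6,25.5,-1,0,0,-75,-1],[0.6,27.9,-1,0,0,-82,-1],[0.7,30.2,-1,0,0,-89,-1],[0.7,32.3,-1,0,0,-95,-1],[0.8,34.2,-1,0,0,-100,-1],[0.8,35.6,-1,0,0,-104,-1],[0.8,36.4,-1,0,0,-106.5,-1],[0.8,36.7,-1,0,0,-107.3,-1]]]'

```text
time_s: 13.62
position: [0.6325, -0.2205, 0.1906]
tcp_rot: [[-0.373, 0.928, -0.002], [0.928, 0.373, 0.001], [0.002, -0.002, -1.0]]
force: [-0.4, -0.2, -4.1]
opening: 0.134
grasp_force: 30.1
```

```bash
python3 - <<'E'
from h import *
s=bot.read_state();print(s["position"],s["opening"],s["grasp_force"],s["force"],s["joint_positions"].round(1))
D=np.diag([1,-1,-1.]);cr=np.array([.066,.110,-.0183])
for tilt in(12,24,36):
    phi=157;t=np.deg2rad(tilt)
    T=Ro.from_euler("z",phi-45,degrees=True).as_matrix()@Ro.from_rotvec(t*np.array([-1,1,0])/2**.5).as_matrix()
    P=np.array([.505,-.20,.105])-T@cr
    print(tilt,P.round(3));delta(P,T@D)
E
```

```text
[ 0.63249999 -0.22052448  0.19059609] 0.13414150775966596 30.071407863870263 [-0.3996956  -0.16119753 -4.12800627] [-28.7  34.6  75.8  -0.   69.8 -50.7]
12 [ 0.626 -0.217  0.149]
shift cm [ 0.5 -0.5  4.2] rotvec [-8.6 -8.6 -0.1]
24 [ 0.615 -0.213  0.172]
shift cm [ 1.4 -1.3  1.8] rotvec [-17.1 -17.   -0.1]
36 [ 0.6   -0.206  0.193]
shift cm [ 2.5 -2.5 -0.2] rotvec [-25.6 -25.5  -0.1]
```

apply_moves --steps '[[[0.1,-0.1,0,-0.7,-0.7,0,-1],[0.2,-0.2,0,-2,-2,0,-1],[0.3,-0.3,0,-3.5,-3.5,0,-1],[0.4,-0.4,0,-5,-5,0,-1],[0.5,-0.5,0,-6.5,-6.5,0,-1],[0.6,-0.6,0,-8,-8,0,-1],[0.7,-0.7,0,-9.5,-9.5,0,-1],[0.8,-0.8,0,-11,-11,0,-1],[1,-1,0,-12.5,-12.5,0,-1],[1.1,-1.1,0,-14,-14,0,-1],[1.3,-1.3,0,-15.5,-15.5,0,-1],[1.4,-1.4,0,-17,-17,0,-1],[1.6,-1.6,0,-18.5,-18.5,0,-1],[1.8,-1.8,0,-20,-20,0,-1],[2,-2,-0.1,-21.5,-21.5,0,-1],[2.2,-2.2,-0.1,-23,-23,0,-1],[2.4,-2.4,-0.2,-24.5,-24.5,0,-1],[2.5,-2.5,-0.2,-25.5,-25.5,0,-1],[2.5,-2.5,-0.2,-25.5,-25.5,0,-1],[2.5,-2.5,-0.2,-25.5,-25.5,0,-1]]]'

```text
time_s: 16.12
position: [0.6003, -0.2058, 0.1936]
tcp_rot: [[-0.25, 0.803, 0.54], [0.874, 0.427, -0.23], [-0.416, 0.415, -0.809]]
force: [0.2, 0.2, -2.8]
opening: 0.139
grasp_force: 30.1
```

```bash
python3 - <<'E'
from h import *
s=bot.read_state();p=s["position"];R=s["tcp_rot"];print(p,s["opening"],s["grasp_force"],s["force"],s["joint_positions"].round(1))
T=R@np.diag([1,-1,-1.]);print("corner",(p+T@[.066,.110,-.0183]).round(3),T[2].round(3))
im=[bot.capture(n) for n in("scene","top","wrist")]
cv2.imwrite("pics/f.png",np.hstack([cv2.resize(im[0][180:320,190:350],(400,350)),cv2.resize(im[2],(400,350))]))
cv2.imwrite("pics/f_top.png",im[1])
E
```

```text
[ 0.6003013  -0.20577666  0.19362046] 0.1386506025674592 30.05600904347375 [ 0.2017036   0.21808421 -2.8396563 ] [-31.6  23.4 111.5  28.1  10.6 -79.7]
corner [ 0.505 -0.199  0.106] [-0.416 -0.415  0.809]
```

View pics/f.png

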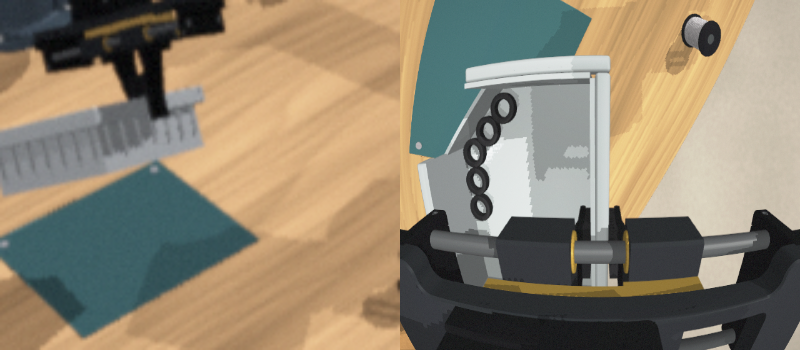

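The tote hangs level across the dip, above the mat, with the spool untouched. The wrist half shows all five cores in a chain at (503,107), (488,130), (475,152), (480,180) and (481,206), with three along the cut wall and two trailing along the +y wall. I'll measure them in the tote frame.

```bash
cat >> h.py <<'E'
def cores():
    s=bot.read_state();m=bot.camera_model("wrist");w=bot.capture("wrist")
    T=np.array(s["tcp_rot"])@np.diag([1,-1,-1.]);mid=np.array(s["position"])+T@[0,.069,.0112]
    g=cv2.cvtColor(w,cv2.COLOR_BGR2HSV);k=((g[...,2]<85)&(g[...,1]<90)).astype(np.uint8)
    cs,hi=cv2.findContours(k,cv2.RETR_CCOMP,cv2.CHAIN_APPROX_NONE)
    c,_=ray("wrist",(300,200),m);cl=T.T@(c-mid)
    for i,q in enumerate(cs):      # holes of rings, seen through
        if hi[0][i][3]>=0 and 25<cv2.contourArea(q)<900:
            (u,v),_,_=cv2.fitEllipse(q) if len(q)>=5 else cv2.minAreaRect(q)
            d=T.T@ray("wrist",(u,v),m)[1][0];P=cl+d*(-.0255-cl[2])/d[2]
            if abs(P[0])<.09 and abs(P[1])<.065:print("core px",(round(u),round(v)),"tote mm",(P[:2]*1000).round(),"to corner",round(np.hypot(P[0]-.066,P[1]-.041)*1000))
    print("corner",(mid+T@[.066,.041,-.0295]).round(3),T[2].round(3),s["time_s"]);return w
E
python3 -c "
from h import *
cores()"
```

```text
core px (130, 283) tote mm [-8. 51.] to corner 75
core px (124, 247) tote mm [16. 51.] to corner 51
core px (120, 209) tote mm [40. 51.] to corner 28
core px (141, 179) tote mm [57. 34.] to corner 11
core px (166, 148) tote mm [74. 17.] to corner 25
corner [ 0.506 -0.2    0.106] [-0.416 -0.415  0.809] 16.275
```

Two cores lie behind the others along the +y wall, the last 75 mm from the corner. I'll rock the tote so its x axis dips alone, which frees them from that wall, then go back to the equal dip. First the poses.

```bash
cat >> h.py <<'E'
def pose(tilt,az,c=(.505,-.20,.106),yaw=112):
    a=np.deg2rad(az);T=Ro.from_euler("z",yaw,degrees=True).as_matrix()@Ro.from_rotvec(np.deg2rad(tilt)*np.array([-np.sin(a),np.cos(a),0])).as_matrix()
    P=np.array(c)-T@[.066,.110,-.0183];print(tilt,az,P.round(3));delta(P,T@np.diag([1,-1,-1.]))
E
python3 -c "
from h import *
for q in((30,45),(26,45),(24,30),(24,15),(25,0),(26,-12)):pose(*q,c=(.505,-.2,.12))"
```

```text
30 45 [ 0.608 -0.21   0.198]
shift cm [-0.7  0.6  0.1] rotvec [4.2 4.3 0. ]
26 45 [ 0.613 -0.212  0.191]
shift cm [-0.7  0.6  1. ] rotvec [ 7.   7.1 -0. ]
24 30 [ 0.618 -0.209  0.182]
shift cm [-0.3  0.8  1.9] rotvec [13.2  4.9 -1.9]
24 15 [ 0.622 -0.208  0.174]
shift cm [0.1 0.9 2.8] rotvec [18.7  2.7 -3.7]
25 0 [ 0.627 -0.207  0.164]
shift cm [0.5 0.8 3.8] rotvec [24.6  0.9 -5.5]
26 -12 [ 0.63  -0.208  0.155]
shift cm [0.7 0.6 4.8] rotvec [29.8  0.5 -6.8]
```

apply_moves --steps '[[[-0.3,0.3,0,2,2,0,-1],[-0.7,0.6,0.2,4.2,4.2,0,-1],[-0.7,0.6,0.6,5.5,5.7,0,-1],[-0.7,0.6,1,7,7.1,0,-1],[-0.5,0.7,1.5,10,6,-1,-1],[-0.3,0.8,1.9,13.2,4.9,-1.9,-1],[-0.1,0.8,2.3,16,3.8,-2.8,-1],[0.1,0.9,2.8,18.7,2.7,-3.7,-1],[0.3,0.9,3.3,21.6,1.8,-4.6,-1],[0.5,0.8,3.8,24.6,0.9,-5.5,-1],[0.6,0.7,4.3,27,0.7,-6.2,-1],[0.7,0.6,4.8,29.8,0.5,-6.8,-1],[0.7,0.6,4.8,29.8,0.5,-6.8,-1],[0.7,0.6,4.8,29.8,0.5,-6.8,-1]]]'

```text
time_s: 18.08
position: [0.6292, -0.2084, 0.154]
tcp_rot: [[-0.358, 0.931, 0.076], [0.83, 0.354, -0.43], [-0.428, -0.091, -0.899]]
force: [-0.3, 1.1, -3.0]
opening: 0.137
grasp_force: 30.1
```

```bash
python3 -c "
from h import *
s=bot.read_state();print(s['joint_positions'].round(1),s['opening'],s['grasp_force'])
cv2.imwrite('pics/r1.png',cores())
for q in((26,0),(27,15),(30,30),(33,45),(36,45)):pose(*q)"
```

```text
[-17.   34.7  88.9 -31.3  48.5 -19.6] 0.13696785050203114 30.084493034519255
core px (133, 228) tote mm [28. 44.] to corner 38
core px (135, 189) tote mm [52. 39.] to corner 14
core px (158, 158) tote mm [69. 22.] to corner 19
core px (194, 140) tote mm [77. -0.] to corner 43
core px (237, 138) tote mm [ 77. -24.] to corner 66
corner [ 0.505 -0.2    0.119] [-0.428  0.091  0.899] 18.075
26 0 [ 0.626 -0.206  0.151]
shift cm [ 0.4 -0.2  0.1] rotvec [-5.2 -0.6  1.2]
27 15 [ 0.621 -0.205  0.164]
shift cm [ 0.1 -0.8 -1.1] rotvec [-12.   -0.7   2.7]
30 30 [ 0.613 -0.205  0.178]
shift cm [-0.1 -1.6 -2.4] rotvec [-19.7  -0.7   4.5]
33 45 [ 0.604 -0.208  0.189]
shift cm [-0.6 -2.6 -3.3] rotvec [-27.8   1.7   6.2]
36 45 [ 0.6   -0.206  0.194]
shift cm [-0.5 -3.  -3.9] rotvec [-29.8  -0.5   6.8]
```

apply_moves --steps '[[[0,0,0,0,0,0,-1],[0,0,0,0,0,0,-1],[0,0,0,0,0,0,-1],[0.4,-0.2,0.1,-5.2,-0.6,1.2,-1],[0.2,-0.5,-0.5,-9,-0.7,2,-1],[0.1,-0.8,-1.1,-12,-0.7,2.7,-1],[0,-1.2,-1.8,-16,-0.7,3.6,-1],[-0.1,-1.6,-2.4,-19.7,-0.7,4.5,-1],[-0.4,-2.1,-2.9,-24,0.5,5.4,-1],[-0.6,-2.6,-3.3,-27.8,1.7,6.2,-1],[-0.5,-2.8,-3.6,-29,0.6,6.5,-1],[-0.5,-3,-3.9,-29.8,-0.5,6.8,-1],[-0.5,-3,-3.9,-29.8,-0.5,6.8,-1],[-0.5,-3,-3.9,-29.8,-0.5,6.8,-1],[-0.5,-3,-3.9,-29.8,-0.5,6.8,-1],[-0.5,-3,-3.9,-29.8,-0.5,6.8,-1],[-0.5,-3,-3.9,-29.8,-0.5,6.8,-1]]]'

```text
time_s: 20.25
position: [0.6002, -0.2063, 0.194]
tcp_rot: [[-0.25, 0.803, 0.54], [0.874, 0.427, -0.23], [-0.416, 0.415, -0.809]]
force: [0.4, 1.0, -3.8]
opening: 0.135
grasp_force: 30.0
```

```bash
python3 -c "
from h import *
s=bot.read_state();print(s['joint_positions'].round(1),s['opening'],s['grasp_force'])
cv2.imwrite('pics/r2.png',cores())
"
```

```text
[-31.7  23.4 111.5  28.   10.7 -79.7] 0.1352203318361002 30.03945155069232
core px (123, 205) tote mm [43. 48.] to corner 24
core px (145, 175) tote mm [60. 31.] to corner 12
core px (170, 143) tote mm [77. 14.] to corner 29
core px (210, 140) tote mm [ 77. -10.] to corner 52
core px (254, 138) tote mm [ 77. -34.] to corner 75
corner [ 0.505 -0.2    0.106] [-0.416 -0.415  0.809] 20.25
```

The chain swung over to the +x wall. I'll do a shorter, mirrored rock to centre it.

```bash
python3 -c "
from h import *
for q in((28,45),(24,65),(24,85),(26,105)):pose(*q,c=(.505,-.2,.12))"
```

```text
28 45 [ 0.61  -0.211  0.195]
shift cm [-0.7  0.6  0.6] rotvec [ 5.6  5.7 -0. ]
24 65 [ 0.613 -0.219  0.189]
shift cm [-1.2  0.3  1.4] rotvec [ 3.9 15.   2.5]
24 85 [ 0.615 -0.225  0.184]
shift cm [-1.6 -0.   2.1] rotvec [ 1.9 22.7  4.8]
26 105 [ 0.618 -0.23   0.176]
shift cm [-1.8 -0.3  3. ] rotvec [ 0.7 31.2  7. ]
```

apply_moves --steps '[[[-0.4,0.3,0.3,3,3,0,-1],[-0.7,0.6,0.6,5.6,5.7,0,-1],[-0.9,0.4,1,4.8,10,1.2,-1],[-1.2,0.3,1.4,3.9,15,2.5,-1],[-1.4,0.1,1.8,2.9,19,3.7,-1],[-1.6,0,2.1,1.9,22.7,4.8,-1],[-1.7,-0.2,2.6,1.3,27,5.9,-1],[-1.8,-0.3,3,0.7,31.2,7,-1],[-1.8,-0.3,3,0.7,31.2,7,-1],[-1.7,-0.2,2.6,1.3,27,5.9,-1],[-1.6,0,2.1,1.9,22.7,4.8,-1],[-1.4,0.1,1.8,2.9,19,3.7,-1],[-1.2,0.3,1.4,3.9,15,2.5,-1],[-0.9,0.4,1,4.8,10,1.2,-1],[-0.7,0.6,0.6,5.6,5.7,0,-1],[-0.4,0.3,0.3,3,3,0,-1],[0,0,0,0,0,0,-1],[0,0,0,0,0,0,-1],[0,0,0,0,0,0,-1],[0,0,0,0,0,0,-1]]]'

```text
time_s: 22.8
position: [0.6014, -0.2071, 0.195]
tcp_rot: [[-0.249, 0.803, 0.542], [0.874, 0.428, -0.231], [-0.417, 0.416, -0.808]]
force: [0.4, 0.4, -3.0]
opening: 0.136
grasp_force: 30.0
```

```bash
python3 -c "
from h import *
s=bot.read_state();print(s['joint_positions'].round(1),s['opening'],s['grasp_force'])
cv2.imwrite('pics/r3.png',cores())
"
```

```text
[-31.7  23.4 111.3  27.9  10.8 -79.6] 0.13606542643683772 30.038707782514393
core px (130, 280) tote mm [-6. 51.] to corner 72
core px (124, 244) tote mm [18. 51.] to corner 49
core px (122, 205) tote mm [42. 49.] to corner 25
core px (144, 176) tote mm [59. 32.] to corner 12
core px (169, 144) tote mm [76. 15.] to corner 28
corner [ 0.507 -0.201  0.107] [-0.417 -0.416  0.808] 22.8
```

It flipped to the other side, so a smaller rock is needed. I'll go only to x-only dip and come straight back.

apply_moves --steps '[[[-0.3,0.3,0,2,2,0,-1],[-0.7,0.6,0.2,4.2,4.2,0,-1],[-0.7,0.6,1,7,7.1,0,-1],[-0.5,0.7,1.5,10,6,-1,-1],[-0.3,0.8,1.9,13.2,4.9,-1.9,-1],[-0.1,0.8,2.3,16,3.8,-2.8,-1],[0.1,0.9,2.8,18.7,2.7,-3.7,-1],[0.3,0.9,3.3,21.6,1.8,-4.6,-1],[0.5,0.8,3.8,24.6,0.9,-5.5,-1],[0.3,0.9,3.3,21.6,1.8,-4.6,-1],[0.1,0.9,2.8,18.7,2.7,-3.7,-1],[-0.3,0.8,1.9,13.2,4.9,-1.9,-1],[-0.7,0.6,1,7,7.1,0,-1],[-0.7,0.6,0.2,4.2,4.2,0,-1],[-0.3,0.3,0,2,2,0,-1],[0,0,0,0,0,0,-1],[0,0,0,0,0,0,-1],[0,0,0,0,0,0,-1]]]'

```text
time_s: 25.1
position: [0.6012, -0.2071, 0.1947]
tcp_rot: [[-0.25, 0.803, 0.541], [0.874, 0.428, -0.231], [-0.417, 0.415, -0.809]]
force: [0.2, -0.2, -2.5]
opening: 0.14
grasp_force: 30.0
```

```bash
python3 -c "
from h import *
s=bot.read_state();print(s['joint_positions'].round(1),s['opening'],s['grasp_force'])
cv2.imwrite('pics/r4.png',cores())
"
```

```text
[-31.7  23.4 111.3  27.9  10.8 -79.5] 0.13960224148783626 30.00540909881238
core px (127, 263) tote mm [ 6. 51.] to corner 61
core px (122, 225) tote mm [30. 51.] to corner 37
core px (134, 190) tote mm [51. 40.] to corner 15
core px (157, 159) tote mm [68. 23.] to corner 18
core px (193, 140) tote mm [77.  1.] to corner 42
corner [ 0.506 -0.201  0.107] [-0.417 -0.415  0.809] 25.1
```

The chain moved half a step, and now spans 61 mm on one side and 42 mm on the other. A slightly smaller rock should centre it.

apply_moves --steps '[[[-0.3,0.3,0,2,2,0,-1],[-0.7,0.6,0.2,4.2,4.2,0,-1],[-0.7,0.6,1,7,7.1,0,-1],[-0.5,0.7,1.5,10,6,-1,-1],[-0.3,0.8,1.9,13.2,4.9,-1.9,-1],[-0.1,0.8,2.3,16,3.8,-2.8,-1],[0.1,0.9,2.8,18.7,2.7,-3.7,-1],[0.3,0.9,3.3,22.2,1.7,-4.7,-1],[0.3,0.9,3.3,22.2,1.7,-4.7,-1],[0.1,0.9,2.8,18.7,2.7,-3.7,-1],[-0.3,0.8,1.9,13.2,4.9,-1.9,-1],[-0.7,0.6,1,7,7.1,0,-1],[-0.7,0.6,0.2,4.2,4.2,0,-1],[-0.3,0.3,0,2,2,0,-1],[0,0,0,0,0,0,-1],[0,0,0,0,0,0,-1],[0,0,0,0,0,0,-1]]]'

```text
time_s: 27.28
position: [0.6009, -0.2073, 0.195]
tcp_rot: [[-0.249, 0.803, 0.541], [0.874, 0.427, -0.232], [-0.417, 0.415, -0.808]]
force: [1.0, -0.1, -2.9]
opening: 0.136
grasp_force: 30.0
```

```bash
python3 -c "
from h import *
s=bot.read_state();print(s['joint_positions'].round(1),s['opening'],s['grasp_force'])
cv2.imwrite('pics/r5.png',cores())
"
```

```text
[-31.7  23.3 111.4  27.9  10.8 -79.5] 0.13630904242834543 30.003711456083693
core px (124, 244) tote mm [18. 51.] to corner 49
core px (122, 206) tote mm [42. 49.] to corner 25
core px (144, 176) tote mm [59. 32.] to corner 12
core px (169, 144) tote mm [76. 15.] to corner 28
core px (209, 139) tote mm [77. -9.] to corner 51
corner [ 0.506 -0.201  0.107] [-0.417 -0.415  0.808] 27.275
```

View pics/r5.png

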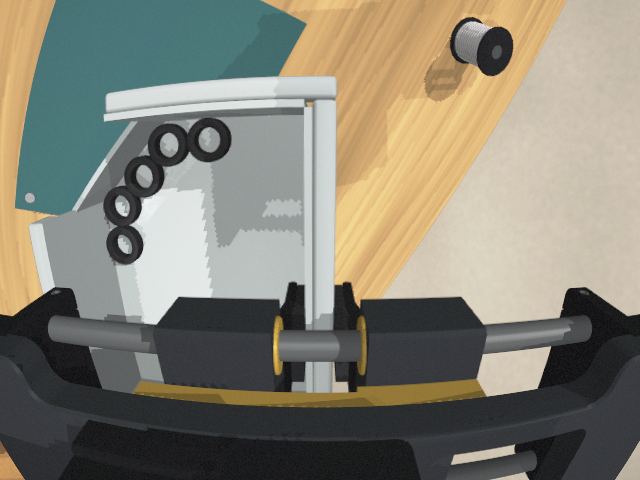

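All five cores are packed around the cut corner, from (124,244) to (209,139). The tote is firmly held over the mat and the spool hasn't moved. Handing in.

```bash
python3 -c "
from rig import bot
print(bot.hand_in())"
```

```text
the job is handed in; nothing more can be done
None
```

I handed the job in with the tote held in the air, tilted about 36° down to the pick corner, which is about 10.5 cm above the mat; all five cores are in a chain around that corner, centres 12 to 51 mm from its middle, and nothing was spilled.

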